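Zero the stroke counter and peel off the next copper tray

TASK

Start the next piece at the planishing bench: first turn the stroke counter's reset knob anticlockwise all the way back to its zero stop. Then take the top copper tray off the stuck nested stack by lifting one corner so that it peels away tilted, not straight up, leaving the rest of the stack standing where it is and the other things on the bench alone. Finish while still holding that tray in the gripper, open side up and still, about 15 cm above where it sat.

Things in the scene. Friction and masses are not known exactly. Their poses are not given: they have to be found in the camera images.
- tray_center (a point): centre of the top copper tray (about 0.27 kg), half-way up its upright rim band: 20 mm high, 4 mm thick, outline 150 mm (its x) by 130 mm (its y), corners clipped straight at 45 degrees (30 mm off each side, 42 mm long). Inside, a level shoulder 18 mm wide lies 17 mm below the upper edge, then the dish sinks 18 mm more. Its z axis is up when it sits in the stack
- stack_top (a point): rim centre of the rest of the stack: five such trays nested, one loose body, 1.5 kg, rim 120 mm above the bench, same outline and axes. The top tray's band stands flush on this rim (seams every 20 mm). It clings at the four corners, about 1.3 N each, and a corner lets go after 6 mm of lift; raised by one corner, turning about the opposite one, it needs about 4 N; pulled bodily it can tip the stack
- reset_knob (a joint): reset knob of the stroke counter, rad: 0 is the hard zero stop; grows clockwise seen from above, up to 1.6, so it is turned anticlockwise to zero. Friction 0.03 N m, stays where it is left
- reset_knob_grip (a point): on the vertical axis of the reset knob, at grip height: a black bar 42 mm long, 14 mm wide, 32 mm tall, its top 7 mm above this point, on a 44 mm disc; x axis along the bar, turning with it (white mark at its -x end). It stands on a fixed grey box 110 x 110 mm, 45 mm high, with a dial whose thick black mark is zero; the bar's top is 89 mm above the bench
- tray_corner0 (a point): middle of the top tray's clipped corner at its -x -y side: at the upper edge, mid-thickness of the 4 mm band. Axes as the tray's; the wall faces outward at 45 degrees between those two directions
- tray_corner1 (a point): middle of the top tray's clipped corner at its -x +y side: at the upper edge, mid-thickness of the 4 mm band. Axes as the tray's; the wall faces outward at 45 degrees between those two directions
- tray_corner2 (a point): middle of the top tray's clipped corner at its +x -y side: at the upper edge, mid-thickness of the 4 mm band. Axes as the tray's; the wall faces outward at 45 degrees between those two directions
- tray_corner3 (a point): middle of the top tray's clipped corner at its +x +y side: at the upper edge, mid-thickness of the 4 mm band. Axes as the tray's; the wall faces outward at 45 degrees between those two directions
- hammer: ball hammer lying flat, 260 mm long; a bystander, leave it alone
- tape_roll: paper tape roll lying flat, 72 mm across, 20 mm tall, between the stack and the counter; a bystander, leave it alone
- tin: open steel tin, 70 mm across, 80 mm tall; a bystander, leave it alone
- oil_bottle: clear bottle, 56 mm across, 150 mm tall; a bystander, leave it alone
- bench_block: steel bench block 60 x 60 x 30 mm; a bystander, leave it alone
- dish: round copper dish, 110 mm across, 30 mm tall; a bystander, leave it alone
- driver: screwdriver lying flat, 200 mm long; a bystander, leave it alone
There are look-alikes about, which are no part of the job. Leave any black, green or grey look-alike of the part that bears tray_center alone.

How it is judged:
On the way, in this order (a step that is already met when the one before it is completed fails the run):
1. the reset knob stands at its zero stop, the tray still in the stack (value of joint reset_knob below 0.06 rad and distance between tray_center and stack_top below 0.015 m), for 0.3 s.
2. the top tray is tilted up by one corner while the opposite side is still down on the stack (angle between tray_center's own z axis and vertical above 0.12 rad and distance between tray_center and stack_top below 0.03 m), for 0.05 s.
At the end, for the whole second after the job is handed in: Knob within 0.08 rad of zero; the top tray still in the fingers, clear of the stack, centre over 220 mm above the bench (90 mm above its seat), open side up (tilt under 0.9 rad); remaining stack upright, within 30 mm of its place; no bystander moved over 30 mm (value of joint reset_knob below 0.08 rad and height (world z) of tray_center above 0.22 m and angle between tray_center's own z axis and vertical below 0.9 rad and contact force between the fingers and tray above 1 N and contact force between tray and stack below 0.1 N and linear speed of tray below 0.05 m/s and distance of stack_top from where it was at the start of the episode below 0.03 m and angle between stack_top's own z axis and vertical below 0.15 rad and not (distance of any of hammer, tape_roll, tin, oil_bottle, bench_block, dish, driver from where it was at the start of the episode above 0.03 m)); the arm keeps its last pose, push and grip.
It fails at once if the rest of the stack is lifted, dragged over 40 mm or tipped over 0.25 rad (distance of stack_top from where it was at the start of the episode above 0.04 m or angle between stack_top's own z axis and vertical above 0.25 rad).
It fails at once if a bystander is moved more than 40 mm (distance of any of hammer, tape_roll, tin, oil_bottle, bench_block, dish, driver from where it was at the start of the episode above 0.04 m).
It also fails if it takes over 54 s, if anything falls off the work surface, if the arm or the gripper's body presses on something with over 40 N, if the wrist force passes 120 N, or if a joint passes its speed limit or range.

ROBOT

A 6-joint arm with a two-finger parallel gripper is mounted at the origin on the work surface. World frame = base frame: x ahead of the robot, y to its left, z up, the work surface at z = 0. Lengths are in m, angles in rad, forces in N, time in s.
With the tool pointing down it reaches from about 0.35 to 0.85 m from the base axis. Payload 8.1 kg.
Tool frame: the origin (TCP) lies at the centre of the arm's flange, where the gripper is bolted on; the fingertips stand 186 mm ahead of it and the grasp point (between the pads) lies 167 mm ahead of it (robot.grasp_offset is the distance from the TCP to the grasp point, in m); z points along the fingers, y is the line along which they close (so a half turn about z gives the same grasp; the last joint's range is limited). The gripper opens to 93 mm and grips with 3 to 60 N. Pads are 15 mm wide; open, the fingers measure 128 mm over their backs; the gripper's body (75 mm by 188 mm) begins 65 mm behind the grasp point.
Start: joints at [1.11, 0.13, 1.488, -0, 1.523, -0.085], TCP at [0.22, 0.558, 0.405] pointing down, gripper open.
Joint ranges: [-2.96, 2.96], [-0.89, 2.26], [0.02, 2.5], [-1.34, 4.48], [0, 2.73], [-2.66, 2.66]. Speed limits (rad/s): [2.39, 2.39, 2.79, 3.14, 3.14, 3.14].

INTERFACE

Orientations are given as a rotation vector (axis times angle).
In Python, from plant import robot gives the robot as it stands.
- The arm moves only by the tool drive_tool, never from a script. Its argument "moves" is one flat list of numbers, 7 for each row, row after row: the finger opening in mm, from 0 to 93, then the shift along the tool's x, y, z in mm, then the turn, a rotation vector about the tool's x, y, z in degrees. A call has 1 to 8 rows; each row shifts and turns the commanded pose from where the row before left it, along the tool's axes as they then stand; what a row does not reach is not made up. A row lasts 1/10 s, in which the tool goes at most 50 mm and 8.59 degrees, less where a joint would pass 70% of its speed; a pose out of reach is approached as far as the arm can. A call is refused whole if a number of a shift passes 50 or a number of a turn 8.59, either way. A call with a gripper value outside its range is refused whole. The fingers move at their own pace and stop on an object; "grip_force" is the grip in N (left out, the last holds). Time passes only in rows, so rows that do not move let the fingers close. It gives the time, the measured TCP pose, the force, the opening and the grip force at its end, in the units of the state.
- robot.read_state(): the state, without advancing time (a new reading comes with each control period).
- robot.read_camera(name): name is "side" or "top"; returns a dict with "color" (400x640x3 uint8, red, green, blue), "depth" (400x640 float32, m along the optical axis (not along the pixel's ray), 0 where there is no reading), "mtx" (3x3 intrinsics, pixels), "R" (3x3) and "t" (3): a world point X has camera coordinates R X + t. Camera axes: x right, y down, z forward; pixel columns grow to the right and rows downward; lengths in m; the calibration is good to about 2 mm. A picture is of the moment at which its call begins.
- robot.close_job(): hands the job in; it is judged then, once.
The state is a dict: "t": time; "q": joint angles; "dq": joint speeds; "joint_torque": joint torques, N m; "tool_pos": TCP position; "orientation": TCP orientation; "force": force on the tool from outside, world axes, zero at the start; "wrist_torque": the same for the moment, N m; "opening": finger opening in m; "gripper_force": force on a finger pad.
Only numpy, scipy, OpenCV 4.12 (cv2) and the standard library are available. Lean on these libraries where they do the work, as an engineer would, in place of code of your own. Each camera call takes 0.05 s, during which the arm holds its last target. There are 200 camera calls.

## Working session

There is one attempt and no reset: what is moved stays moved. The work goes in short steps, Python scripts to look and compute and a tool call to move; the robot and the scene stay as the last step left them, time stands still between calls to the robot, and variables do not carry over. Pictures are saved under pics/ and viewed, at most 10 in all, crops included, and the job is handed in when it is done.

Besides the shell and the picture viewer there is one more tool, called after "Request:" as name(argument=value, ...) on one line, values as JSON. drive_tool: Moves the arm, as the interface text tells. Its arguments: {"type":"object","properties":{"moves":{"type":"array","items":{"type":"number"}},"grip_force":{"type":"number"}},"required":["moves"]}

```bash
mkdir -p pics; ls
python3 - <<'E'
from plant import robot
import numpy as np,cv2
s=robot.read_state();print(s)
for n in("top","side"):
    c=robot.read_camera(n);np.savez(f"pics/{n}0.npz",**c)
    cv2.imwrite(f"pics/{n}0.png",c["color"][...,::-1])
    print(n,c["mtx"],c["R"],c["t"])
E
```

```text
pics
{'t': 0.0, 'q': array([ 1.10962058e+00,  1.31165059e-01,  1.48928405e+00,  1.21377046e-05,
        1.52301016e+00, -8.54020506e-02]), 'dq': array([ 0.0020302 ,  0.00011299, -0.00027177,  0.00044133,  0.00054485,
        0.0006594 ]), 'joint_torque': array([-2.38267472e-03, -5.59844649e+01, -4.91755271e+01,  7.67193222e-02,
        3.54189088e-02, -8.86258772e-05]), 'tool_pos': array([0.22006968, 0.55793384, 0.40368219]), 'orientation': array([-5.86701598e-01, -3.08579636e+00,  2.81766188e-03]), 'force': array([0.31431059, 0.02749586, 0.20586402]), 'wrist_torque': array([ 0.00786598, -0.01521369, -0.02488586]), 'gripper_force': 0.0, 'opening': 0.09280703871658479}
top [[436.38995645   0.         325.00128158]
 [  0.         436.38995645 202.21571344]
 [  0.           0.           1.        ]] [[ 0.04240144 -0.9990993  -0.00164258]
 [-0.97788998 -0.04116424 -0.20502853]
 [ 0.20477625  0.01029976 -0.97875462]] [-0.02172411  0.54325824  1.53894589]
side [[376.83027719   0.         321.08338671]
 [  0.         376.83027719 201.02882432]
 [  0.           0.           1.        ]] [[ 0.72843085 -0.68509919  0.00525268]
 [-0.51926501 -0.55707685 -0.64809662]
 [ 0.44693662  0.46936604 -0.76154001]] [-0.36791743  0.34269973  0.91233476]
```

View pics/top0.png

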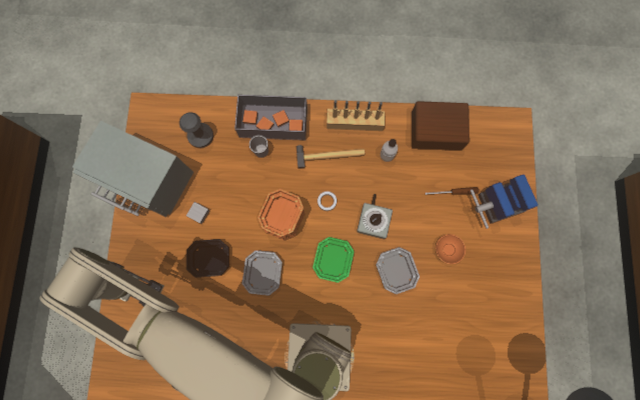

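View pics/side0.png

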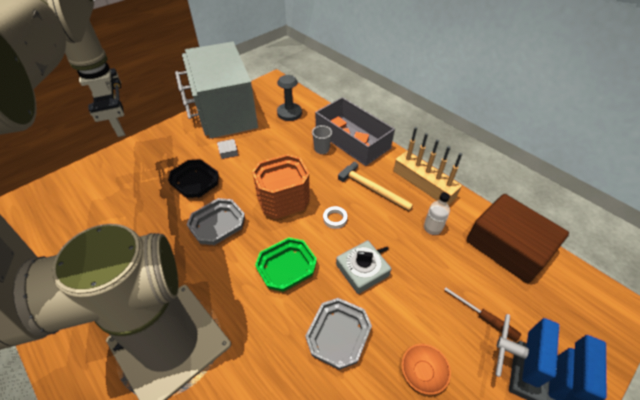

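Top view: the copper stack is at (281,213) and the counter at (375,220). The look-alikes are black (208,257), grey (263,272), green (333,259) and grey (397,271). Only the copper one is a tall stack with seams (side view 282,187). I'll measure it and confirm with an enlarged crop.

```bash
cat > h.py <<'E'
import numpy as np,cv2
def cloud(c):
    v,u=np.mgrid[:400,:640];d=c["depth"];K=c["mtx"]
    P=np.stack([(u-K[0,2])/K[0,0]*d,(v-K[1,2])/K[1,1]*d,d],-1)
    W=(P-c["t"])@c["R"];W[d==0]=np.nan;return W
def proj(c,X):
    p=(c["R"]@np.asarray(X).T).T+c["t"];p=p@c["mtx"].T;return p[:,:2]/p[:,2:]
E
python3 - <<'E'
from h import *
T=dict(np.load("pics/top0.npz"));S=dict(np.load("pics/side0.npz"))
for n,c,bs,bk in(("top",T,(250,180,320,245),(350,190,405,245)),("side",S,(245,150,320,225),(330,235,400,295))):
    W=cloud(c)
    for nm,b,z0,z1 in(("tray",bs,.134,.15),("knob",bk,.08,.098),("box",bk,.035,.053)):
        w=W[b[1]:b[3],b[0]:b[2]].reshape(-1,3);w=w[(w[:,2]>z0)&(w[:,2]<z1)]
        r=cv2.minAreaRect(w[:,:2].astype(np.float32)*1000)
        print(n,nm,len(w),np.median(w[:,2]),r)
A=cv2.resize(T["color"][175:250,250:410],(800,375),interpolation=cv2.INTER_CUBIC)
B=cv2.resize(S["color"][232:297,325:405],(480,390),interpolation=cv2.INTER_CUBIC)[:225]
C=np.zeros((600,800,3),np.uint8);C[:375]=A;C[375:,:480]=B
cv2.imwrite("pics/crop1.png",C[...,::-1])
E
```

```text
top tray 246 0.13930580297849787 ((484.223876953125, 150.9222412109375), (132.49041748046875, 152.78939819335938), 69.63592529296875)
top knob 42 0.08792964536519504 ((487.4831848144531, -183.98287963867188), (13.361363410949707, 37.713043212890625), 38.11845779418945)
top box 736 0.044964359043392015 ((488.09393310546875, -184.69241333007812), (109.2575912475586, 111.17688751220703), 78.07743072509766)
side tray 342 0.13798462664084835 ((484.532958984375, 150.67706298828125), (135.50961303710938, 153.05642700195312), 69.24311828613281)
side knob 93 0.08628298780402403 ((487.1496276855469, -185.19973754882812), (15.722387313842773, 41.46473693847656), 39.944236755371094)
side box 1235 0.04383508030432809 ((486.656005859375, -185.6286163330078), (110.07552337646484, 109.40727996826172), 77.94613647460938)
```

View pics/crop1.png

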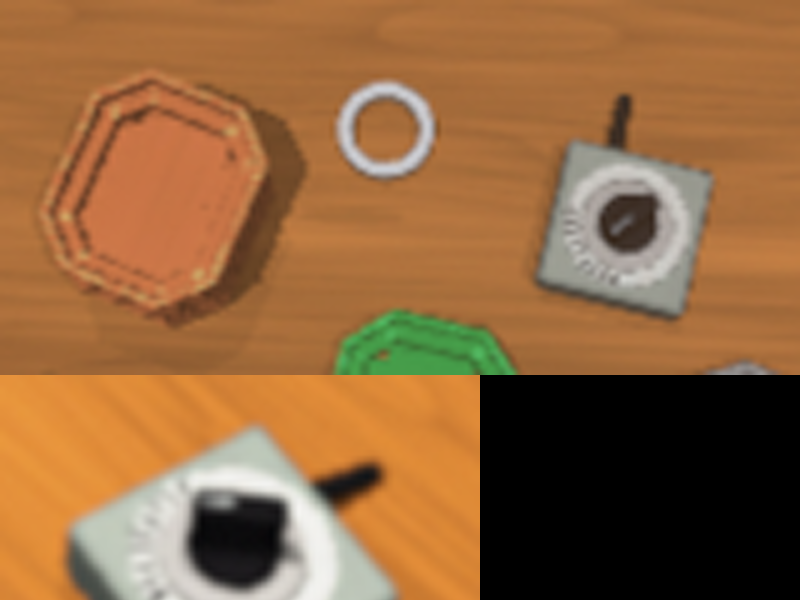

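Both cameras agree:
- **Tray:** centre (0.484, 0.151), rim at 0.139 m, long axis at -20.5°, size 133x153 mm. This matches the description, and it is the only copper stack.
- **Knob:** (0.487, -0.185), top at 0.088 m, bar at about 129°. White mark at its +y/-x end.

I'll go to the knob first.

Request:
drive_tool(moves=[93,-32.6,-37,0,0,0,0,93,-32.6,-37,0,0,0,0,93,-32.6,-37,0,0,0,0,93,-32.6,-37,0,0,0,0,93,-32.6,-37,0,0,0,0,93,-32.6,-37,0,0,0,0,93,-32.6,-37,0,0,0,0,93,-32.6,-37,0,0,0,0])

```text
t: 0.9
tool_pos: [0.3541, 0.1852, 0.4045]
orientation: [0.586, 3.086, 0.0]
force: [0.7, -0.1, -0.1]
opening: 0.0932
gripper_force: 0.0
```

Request:
drive_tool(moves=[40,-32.6,-37,0,0,0,0,40,-32.6,-37,0,0,0,0,40,-32.6,-37,0,0,0,0,40,-32.6,-37,0,0,0,0,40,-32.6,-37,0,0,0,0,40,-32.6,-37,0,0,0,0,40,-32.6,-37,0,0,0,0,40,-32.6,-37,0,0,0,0])

```text
t: 1.7
tool_pos: [0.4882, -0.1861, 0.4043]
orientation: [-0.587, -3.086, -0.0]
force: [1.0, -0.3, 0.1]
opening: 0.0406
gripper_force: 0.0
```

Request:
drive_tool(moves=[40,0,0,0,0,0,8.5,40,0,0,0,0,0,8.5,40,0,0,0,0,0,8.5,40,0,0,0,0,0,8.5,40,0,0,0,0,0,8.5,40,0,0,0,0,0,8.5,40,0,0,0,0,0,8.5,40,0,0,0,0,0,8.5])

```text
t: 2.5
tool_pos: [0.488, -0.1839, 0.4042]
orientation: [-2.218, -2.223, 0.0]
force: [-0.7, 0.9, -0.3]
opening: 0.0397
gripper_force: 0.0
```

Request:
drive_tool(moves=[40,0,0,0,0,0,8.5,40,0,0,0,0,0,8.5,40,0,0,0,0,0,8.5,40,0,0,0,0,0,8.5,40,0,0,0,0,0,8.5,40,0,0,0,0,0,8.5,40,0,0,0,0,0,8.5,40,0,0,0,0,0,8.5])

```text
t: 3.3
tool_pos: [0.488, -0.1839, 0.4042]
orientation: [-3.083, -0.602, 0.001]
force: [-0.6, 0.3, -0.4]
opening: 0.0398
gripper_force: 0.0
```

Request:
drive_tool(moves=[40,0,0,0,0,0,8.5,40,0,0,0,0,0,8.5,40,0,0,0,0,0,8.5,40,0,0,0,0,0,8.5,40,0,0,0,0,0,8.5,40,0,0,0,0,0,8.5,40,0,0,0,0,0,8.5,40,0,0,0,0,0,8.5])

```text
t: 4.1
tool_pos: [0.488, -0.1839, 0.4042]
orientation: [-2.893, 1.225, 0.002]
force: [1.0, 0.9, 0.3]
opening: 0.0398
gripper_force: 0.0
```

Request:
drive_tool(moves=[40,0,0,40,0,0,5.1,40,0,1,40,0,0,0,40,0,0,40,0,0,0,40,0,0,25,0,0,0,40,0,0,10,0,0,0,40,0,0,0,0,0,0])

```text
t: 4.7
tool_pos: [0.4867, -0.1843, 0.2483]
orientation: [-2.84, 1.343, 0.005]
force: [0.3, 0.1, 0.3]
opening: 0.0398
gripper_force: 0.0
```

Request:
drive_tool(moves=[0,0,0,0,0,0,0,0,0,0,0,0,0,0,0,0,0,0,0,0,0,0,0,0,0,0,0,0,0,0,0,0,0,0,0], grip_force=20)

```text
t: 5.2
tool_pos: [0.4885, -0.1844, 0.2512]
orientation: [-2.839, 1.343, -0.006]
force: [5.3, 3.2, 0.5]
opening: 0.0141
gripper_force: 20.0
```

```bash
python3 -c "
from plant import robot
s=robot.read_state();print(s['t'],s['q'],s['force'],s['wrist_torque'])"
```

```text
5.2 [-4.59847459e-01  5.00098653e-02  1.86386919e+00  1.69697545e-03
  1.22409505e+00  1.99398012e+00] [5.27777676 3.15041456 0.48723313] [ 0.56608423 -0.60538747  0.04586959]
```

The bar is gripped, with the opening at 14 mm. I'll turn it anticlockwise (tool z negative) and watch the torque.

Request:
drive_tool(moves=[0,0,0,0,0,0,-6,0,0,0,0,0,0,-6,0,0,0,0,0,0,-6,0,0,0,0,0,0,-6,0,0,0,0,0,0,0])

```text
t: 5.7
tool_pos: [0.4887, -0.1841, 0.2512]
orientation: [-3.057, 0.717, -0.007]
force: [5.6, 5.5, 1.9]
opening: 0.0141
gripper_force: 20.0
```

```bash
python3 -c "
from plant import robot
s=robot.read_state();print(s['t'],s['q'],s['force'],s['wrist_torque'])"
```

```text
5.7 [-0.45929589  0.05011926  1.86373179  0.00264705  1.22375504  1.57127366] [5.63473809 5.54212398 1.90994897] [ 0.89331511 -0.9650253  -0.03718498]
```

Request:
drive_tool(moves=[0,0,0,0,0,0,-6,0,0,0,0,0,0,-6,0,0,0,0,0,0,0])

```text
t: 6.0
tool_pos: [0.4888, -0.1839, 0.2512]
orientation: [-3.115, 0.393, -0.007]
force: [6.5, 6.2, 1.4]
opening: 0.0136
gripper_force: 20.0
```

```bash
python3 -c "
from plant import robot
s=robot.read_state();print(s['t'],s['q'],s['force'],s['wrist_torque'])"
```

```text
6.0 [-0.45910104  0.05009605  1.86372412  0.00311785  1.22382836  1.36187328] [6.52565309 6.17847237 1.37522952] [ 1.16869342e+00 -1.11842145e+00  1.91183258e-04]
```

Request:
drive_tool(moves=[0,0,0,0,0,0,-6,0,0,0,0,0,0,-6,0,0,0,0,0,0,0])

```text
t: 6.3
tool_pos: [0.4888, -0.1839, 0.2512]
orientation: [-3.14, 0.067, -0.008]
force: [7.3, 7.0, 1.0]
opening: 0.0155
gripper_force: 21.3
```

```bash
python3 -c "
from plant import robot
s=robot.read_state();print(s['t'],s['q'],s['force'],s['wrist_torque'])"
```

```text
6.3 [-0.45915942  0.05012208  1.86382247  0.003404    1.22380885  1.15291203] [7.2941465  7.0061214  1.01225809] [ 1.18618855 -1.07295283 -0.37417935]
```

Request:
drive_tool(moves=[0,0,0,0,0,0,-6,0,0,0,0,0,0,-6,0,0,0,0,0,0,0])

```text
t: 6.6
tool_pos: [0.4889, -0.1839, 0.2511]
orientation: [-3.13, -0.261, -0.009]
force: [8.5, 6.8, -1.5]
opening: 0.0194
gripper_force: 29.5
```

Run:
```python
from h import *
from plant import robot
s=robot.read_state();print(s['t'],s['q'],s['force'],s['wrist_torque'])
c=robot.read_camera("side")
B=cv2.resize(c["color"][222:302,320:410],(720,560),interpolation=cv2.INTER_CUBIC)
cv2.imwrite("pics/k2.png",B[...,::-1])
```

```text
6.6 [-0.45922914  0.05033752  1.86373865  0.00372602  1.22301728  0.94391816] [ 8.54660944  6.76287126 -1.4960848 ] [ 1.07739887 -1.43824889 -0.86606385]
```

View pics/k2.png

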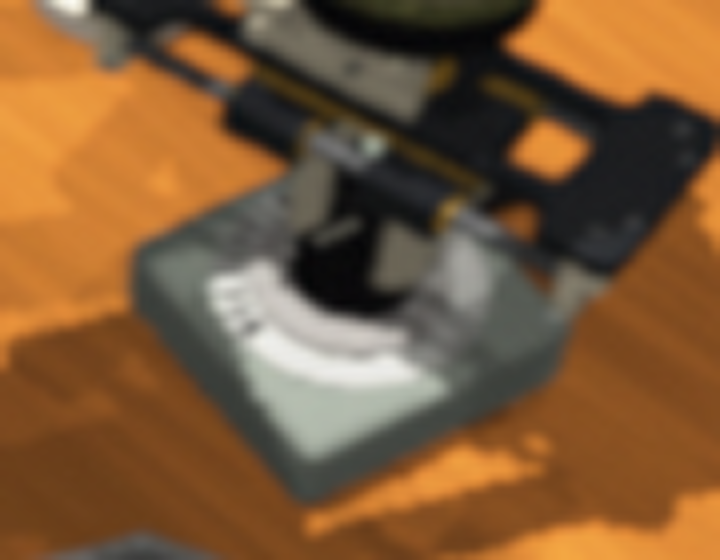

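At the stop the torque rose to -0.87 N m and the opening widened to 19 mm. The pads now wedge across a bar that no longer turns. The picture shows the white mark (338,232) pointing to the thick zero mark (248,325). I'll release straight and back off.

Request:
drive_tool(moves=[45,0,0,0,0,0,0,45,0,0,0,0,0,0,45,0,0,0,0,0,0,45,0,0,-40,0,0,0,45,0,0,-45,0,0,0,45,0,0,-45,0,0,0,45,0,0,-45,0,0,0,45,0,0,0,0,0,0])

```text
t: 7.45
tool_pos: [0.4884, -0.1854, 0.4329]
orientation: [3.125, 0.256, 0.016]
force: [1.1, -1.2, 0.6]
opening: 0.0452
gripper_force: 0.0
```

Run:
```python
from h import *
from plant import robot
s=robot.read_state();print(s['t'],s['q'],s['force'],s['tool_pos'])
c=robot.read_camera("side");W=cloud(c)
w=W[235:295,330:400].reshape(-1,3);w=w[(w[:,2]>.08)&(w[:,2]<.098)]
print(len(w),cv2.minAreaRect(w[:,:2].astype(np.float32)*1000))
B=cv2.resize(c["color"][222:302,320:410],(720,560),interpolation=cv2.INTER_CUBIC)
cv2.imwrite("pics/k3.png",B[...,::-1])
```

```text
7.45 [-4.60778942e-01 -9.73624113e-02  1.66736736e+00 -2.26681613e-04
  1.55933849e+00  9.46739795e-01] [ 1.0692183  -1.1666744   0.57595368] [ 0.48843579 -0.18535579  0.43294728]
88 ((486.94390869140625, -185.76284790039062), (14.588384628295898, 40.62886428833008), 77.01353454589844)
```

View pics/k3.png

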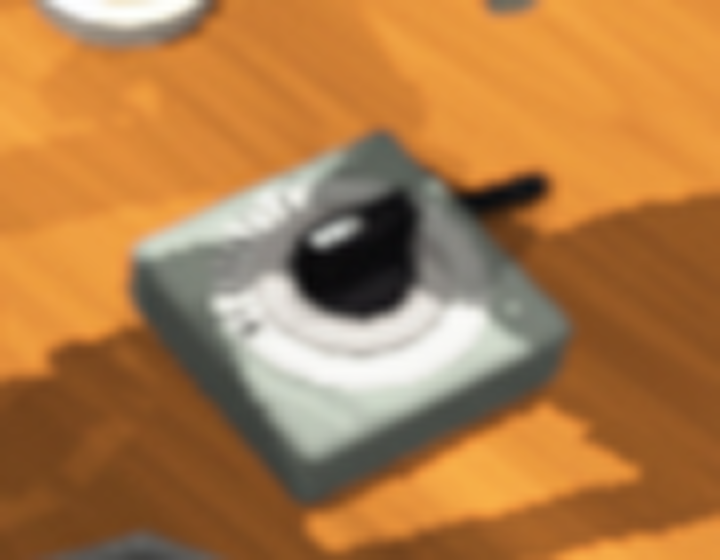

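The bar now stands at 167.0° against the box axis at 167.9°, so the knob is at zero. Next is the tray. I'll grip the far clipped corner, at about (0.556, 0.176) with its wall normal at 24.4°, with tool y along that normal. The hand then tips back over the tray.

Request:
drive_tool(moves=[45,0,0,0,0,0,-8.5,45,0,0,0,0,0,-8.5,45,0,0,0,0,0,-8.5,45,0,0,0,0,0,-8.5,45,0,0,0,0,0,-8.5,45,0,0,0,0,0,-8.5,45,0,0,0,0,0,-8.5,45,0,0,0,0,0,-8.5])

```text
t: 8.3
tool_pos: [0.4869, -0.1846, 0.4228]
orientation: [-2.445, -1.969, 0.002]
force: [0.9, 0.4, 1.0]
opening: 0.0452
gripper_force: 0.0
```

Request:
drive_tool(moves=[45,0,0,0,0,0,-8.5,45,0,0,0,0,0,-8.5,45,0,0,0,0,0,-8.5,45,0,0,0,0,0,-8.5,45,0,0,0,0,0,-3])

```text
t: 8.8
tool_pos: [0.4869, -0.1846, 0.4228]
orientation: [-1.694, -2.642, 0.001]
force: [-0.2, 0.7, 0.1]
opening: 0.0446
gripper_force: 0.0
```

Request:
drive_tool(moves=[45,37.6,26.4,0,0,0,0,45,37.6,26.4,0,0,0,0,45,37.6,26.4,0,0,0,0,45,37.6,26.4,0,0,0,0,45,37.6,26.4,0,0,0,0,45,37.6,26.4,0,0,0,0,45,37.6,26.4,0,0,0,0,45,37.6,26.4,0,0,0,0])

```text
t: 9.6
tool_pos: [0.5553, 0.1783, 0.4229]
orientation: [-1.702, -2.639, 0.003]
force: [1.1, -0.7, -0.3]
opening: 0.0449
gripper_force: 0.0
```

Request:
drive_tool(moves=[45,0,0,30,0,0,0,45,0,0,30,0,0,0,45,0,0,0,0,0,0])

```text
t: 9.9
tool_pos: [0.5535, 0.1765, 0.3578]
orientation: [-1.697, -2.635, 0.013]
force: [-0.5, 0.4, -0.8]
opening: 0.0448
gripper_force: 0.0
```

Run:
```python
from h import *
from plant import robot
from scipy.spatial.transform import Rotation as R
s=robot.read_state();M=R.from_rotvec(s['orientation']).as_matrix()
print(s['t'],s['q'],s['force'],s['wrist_torque']);print(M)
P=np.array([.5563,.1757,.3135]);print("tool delta mm",1000*M.T@(P-s['tool_pos']))
c=robot.read_camera("side")
B=c["color"][110:240,220:360].copy()
B=cv2.resize(B,(700,650)[:2] if 0 else (640,594),interpolation=cv2.INTER_CUBIC)
for p in proj(c,[[.5563,.1757,.14],[.4843,.1508,.14]]):
    cv2.circle(B,tuple(int(x) for x in (p-[220,110]+.5)*640/140),3,(0,0,255),-1)
cv2.imwrite("pics/t4.png",B[...,::-1])
```

```text
9.9 [ 2.20505330e-01  1.10953985e-01  1.59527719e+00 -2.52188708e-04
  1.44651222e+00 -2.05609435e-01] [-0.50062793  0.42524928 -0.76164056] [-0.06762379  0.10117991 -0.0193243 ]
[[-0.41335486  0.91050566 -0.01082579]
 [ 0.91056775  0.41335114 -0.00268305]
 [ 0.00203192 -0.01096667 -0.9999378 ]]
tool delta mm [-1.9551436   2.66041341 44.29824394]
```

View pics/t4.png

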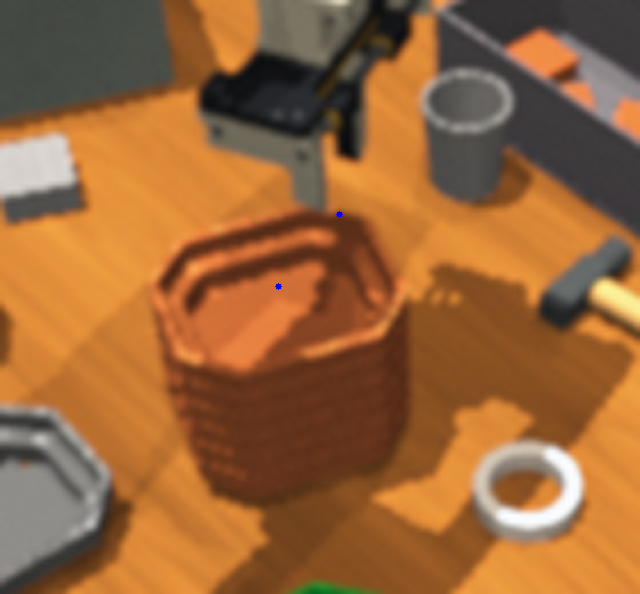

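The projected grasp point (339,214) lies on the middle of the far clipped wall's upper edge, with the fingers straddling it. I'll descend, check, then close gently.

Request:
drive_tool(moves=[30,-2,2.7,20,0,0,0,30,0,0,15,0,0,0,30,0,0,9,0,0,0,30,0,0,0,0,0,0,30,0,0,0,0,0,0])

```text
t: 10.45
tool_pos: [0.559, 0.1757, 0.3213]
orientation: [1.703, 2.64, 0.0]
force: [0.7, 0.1, -1.2]
opening: 0.0301
gripper_force: 0.0
```

Run:
```python
from h import *
from plant import robot
from scipy.spatial.transform import Rotation as R
s=robot.read_state();M=R.from_rotvec(s['orientation']).as_matrix()
print(s['t'],s['opening'],s['force'],s['wrist_torque']);print(M)
P=np.array([.5563,.1757,.3135]);print("tool delta mm",1000*M.T@(P-s['tool_pos']))
```

```text
10.45 0.030126092195598766 [ 0.67728501  0.10806848 -1.23166907] [ 0.02588797 -0.02288824 -0.0084929 ]
[[-4.12335857e-01  9.11031873e-01  2.60503556e-04]
 [ 9.11031910e-01  4.12335849e-01  8.74567647e-05]
 [-2.77390545e-05  2.73388612e-04 -9.99999962e-01]]
tool delta mm [ 1.11498856 -2.46025625  7.79322257]
```

Request:
drive_tool(moves=[25,1,-2.5,4,0,0,0,25,0,0,3.8,0,0,0,25,0,0,0,0,0,0,25,0,0,0,0,0,0])

```text
t: 10.85
tool_pos: [0.5562, 0.1757, 0.3129]
orientation: [-1.702, -2.64, 0.0]
force: [1.0, -0.0, -0.6]
opening: 0.025
gripper_force: 0.0
```

Request:
drive_tool(moves=[0,0,0,0,0,0,0,0,0,0,0,0,0,0,0,0,0,0,0,0,0,0,0,0,0,0,0,0], grip_force=8)

```text
t: 11.25
tool_pos: [0.5564, 0.1757, 0.3131]
orientation: [1.702, 2.64, 0.001]
force: [1.7, -0.1, -0.7]
opening: 0.0039
gripper_force: 8.0
```

Run:
```python
from h import *
from plant import robot
from scipy.spatial.transform import Rotation as R
s=robot.read_state();M=R.from_rotvec(s['orientation']).as_matrix()
print(s['t'],s['opening'],s['gripper_force'],"tool-frame force",M.T@s['force'],s['wrist_torque'])
P=np.array([.5563,.1757,.3135]);print("tool delta mm",1000*M.T@(P-s['tool_pos']))
```

```text
11.25 0.0038621958903395336 7.9985786229372025 tool-frame force [-0.79576031  1.52335148  0.6902329 ] [ 0.01617487 -0.20615895  0.03464813]
tool delta mm [-0.00745575 -0.10085389 -0.41637087]
```

The grip is centred, with a 4 mm opening. I'll firm it up, then rotate rigidly about the opposite corner's bottom edge in 2° steps. Each step is y -6.8 mm, z -5.2 mm, turn -2° about tool x.

Request:
drive_tool(moves=[0,0,0,0,0,0,0,0,0,0,0,0,0,0,0,0,0,0,0,0,0], grip_force=45)

```text
t: 11.55
tool_pos: [0.5564, 0.1758, 0.3131]
orientation: [1.702, 2.64, 0.001]
force: [2.3, -0.0, -1.6]
opening: 0.0039
gripper_force: 45.0
```

Request:
drive_tool(moves=[0,0,-3.4,-2.6,-1,0,0,0,0,-3.4,-2.6,-1,0,0,0,0,-3.4,-2.6,-1,0,0,0,0,-3.4,-2.6,-1,0,0])

```text
t: 11.95
tool_pos: [0.5431, 0.1698, 0.3232]
orientation: [1.681, 2.607, 0.093]
force: [1.3, 0.4, -2.5]
opening: 0.0035
gripper_force: 45.0
```

Request:
drive_tool(moves=[0,0,-3.4,-2.6,-1,0,0,0,0,-3.4,-2.6,-1,0,0,0,0,-3.4,-2.6,-1,0,0,0,0,-3.4,-2.6,-1,0,0,0,0,-3.4,-2.6,-1,0,0,0,0,-3.4,-2.6,-1,0,0,0,0,0,0,0,0,0,0,0,0,0,0,0,0])

```text
t: 12.75
tool_pos: [0.5234, 0.1609, 0.3363]
orientation: [1.647, 2.554, 0.224]
force: [1.0, -1.1, -2.3]
opening: 0.0037
gripper_force: 45.0
```

Run:
```python
from h import *
from plant import robot
from scipy.spatial.transform import Rotation as R
s=robot.read_state();M=R.from_rotvec(s['orientation']).as_matrix()
print(s['t'],s['opening'],s['gripper_force'],"force",s['force'],s['wrist_torque'],s['tool_pos'],np.arccos(-M[2,2]))
c=robot.read_camera("side");np.savez("pics/s5.npz",**c)
B=cv2.resize(c["color"][110:240,220:360],(640,594),interpolation=cv2.INTER_CUBIC)
cv2.imwrite("pics/t5.png",B[...,::-1])
```

```text
12.75 0.0036897026535557933 44.997705817222595 force [ 0.97048577 -1.07981915 -2.26692067] [-0.1229008   0.01161001  0.02438632] [0.52343448 0.16085693 0.33631218] 0.1748130274021951
```

View pics/t5.png

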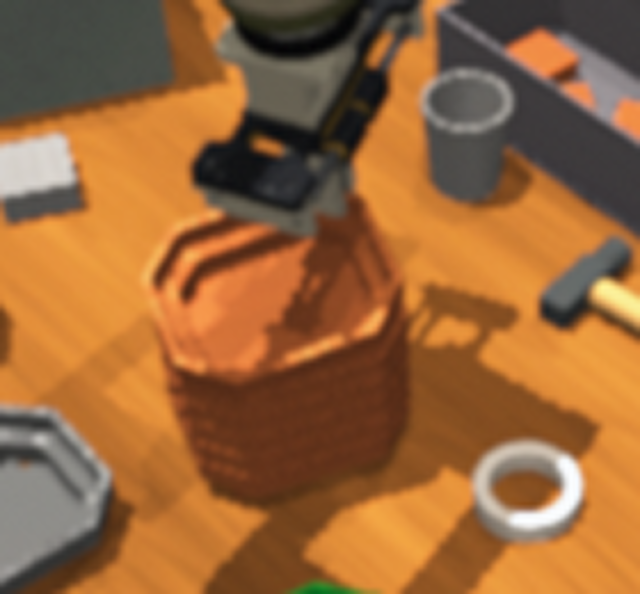

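The tray is tilted with its near side still resting on the stack, and the stack hasn't moved. I'll check the tilt numerically.

Run:
```python
from h import *
c=dict(np.load("pics/s5.npz"));a=dict(np.load("pics/side0.npz"))
n=np.array([.911,.412])
for d in(a,c):
    W=cloud(d)[160:190,262:290].reshape(-1,3)   # dish floor region
    W=W[np.isfinite(W).all(1)]
    m=np.median(W[:,2]);W=W[abs(W[:,2]-m)<.02]
    A=np.c_[W[:,:2]-[.4843,.1508],np.ones(len(W))];k=np.ones(len(W),bool)
    for _ in range(6):
        f=np.linalg.lstsq(A[k],W[k,2],rcond=None)[0];r=abs(A@f-W[:,2]);k=r<max(.002,1.5*np.median(r))
    print(k.sum(),len(W),f, "tilt",np.hypot(*f[:2]),"along n",f[:2]@n)
```

```text
449 726 [-0.00153363  0.00601435  0.10343269] tilt 0.0062068045545669 along n 0.0010807788065925962
489 735 [0.14741437 0.0709867  0.11659805] tilt 0.16361573841747235 along n 0.16354101695701445
```

The tilt is 0.163 rad with the centre 13 mm up, so the peel condition is met. I'll tilt to 18°, then lift along world up, which is (0, 0.309, -0.951) in the tool frame.

Request:
drive_tool(moves=[0,0,-6.8,-5.2,-2,0,0,0,0,-6.8,-5.2,-2,0,0,0,0,-6.8,-5.2,-2,0,0,0,0,-6.8,-5.2,-2,0,0,0,0,0,0,0,0,0,0,0,1.2,-3.8,0,0,0,0,0,1.9,-5.7,0,0,0,0,0,3.1,-9.5,0,0,0])

```text
t: 13.6
tool_pos: [0.4951, 0.1481, 0.3698]
orientation: [1.598, 2.478, 0.39]
force: [0.2, 0.3, -3.7]
opening: 0.0035
gripper_force: 45.1
```

Request:
drive_tool(moves=[0,0,6.2,-19,0,0,0,0,0,6.2,-19,0,0,0,0,0,6.2,-19,0,0,0,0,0,6.2,-19,0,0,0,0,0,6.2,-19,0,0,0,0,0,3.1,-9.5,0,0,0,0,0,0,0,0,0,0,0,0,0,0,0,0,0])

```text
t: 14.4
tool_pos: [0.4953, 0.1481, 0.4796]
orientation: [1.597, 2.476, 0.391]
force: [0.3, -0.4, -4.6]
opening: 0.0037
gripper_force: 45.1
```

Request:
drive_tool(moves=[0,0,0,0,0,0,0,0,0,0,0,0,0,0,0,0,0,0,0,0,0,0,0,0,0,0,0,0])

```text
t: 14.8
tool_pos: [0.4952, 0.1481, 0.4797]
orientation: [1.597, 2.476, 0.391]
force: [0.1, -0.2, -3.1]
opening: 0.0034
gripper_force: 45.1
```

Run:
```python
from h import *
from plant import robot
s=robot.read_state()
print(s['t'],s['opening'],s['gripper_force'],s['force'],s['tool_pos'])
c=robot.read_camera("side");np.savez("pics/s6.npz",**c)
W=cloud(c);k=c["color"].astype(int);m=(k[...,0]>120)&(k[...,0]-k[...,2]>70)
w=W[110:235,220:340][m[110:235,220:340]]
w=w[(w[:,2]>.21)];print(len(w),w.min(0),w.max(0),np.median(w,0))
w=W[100:230,230:330].reshape(-1,3);w=w[(w[:,2]>.114)&(w[:,2]<.126)];print(len(w),cv2.minAreaRect(w[:,:2].astype(np.float32)*1000))
cv2.imwrite("pics/t6.png",c["color"][...,::-1])
```

```text
14.8 0.003437727519823614 45.06578207015991 [ 0.1172204  -0.20124333 -3.1137529 ] [0.49523726 0.14809595 0.47973635]
1558 [0.39621444 0.07217316 0.23674758] [0.55285706 0.22479513 0.38177901] [0.47152993 0.15708224 0.26142205]
393 ((543.552734375, 307.6258850097656), (472.5826416015625, 152.1437530517578), 69.36540222167969)
```

View pics/t6.png

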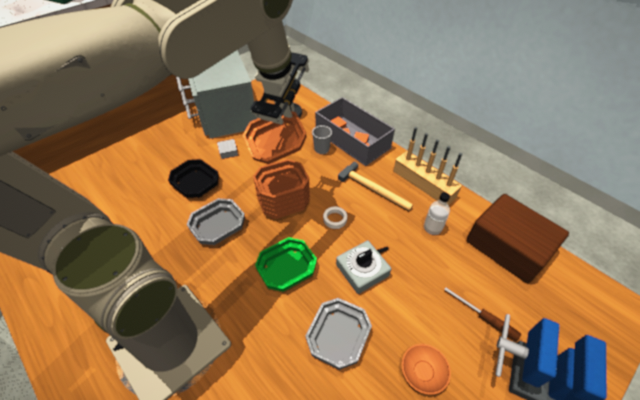

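The tray hangs tilted and still in the gripper at (273,138), with its centre around 0.27 m. The stack (282,190) and the other items are where they were. I'm handing in.

```bash
python3 -c "
from plant import robot
print(robot.close_job())"
```

```text
the job is handed in; nothing more can be done
None
```

I handed the job in at about 15 s: the knob is back at its zero stop, and the top copper tray was peeled off by its far corner and is held still, open side up, about 14–15 cm above its seat; the stack and the other bench items look unmoved. No verdict came back.

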